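# Rack the spare bearing, turn the parts carousel to the clip jar and hold it

## Robot

A 7-joint arm with a two-finger parallel gripper is mounted at the origin on the work surface. World frame = base frame: x ahead of the robot, y to its left, z up, the work surface at z = 0. Lengths are in m, angles in rad, forces in N, time in s.
With the tool pointing down it reaches from about 0.425 to 0.875 m from the base axis. Payload 4.7 kg.
Tool frame: the origin (TCP) lies midway between the tips of the shut fingers; the grasp point (between the pads) lies 19 mm behind it; z points along the fingers, x is the direction in which the jaws open and shut, and the axes are right-handed (so a half turn about z gives the same grasp; the last joint's range is limited). The gripper opens to 87 mm and grips with 3 to 60 N. Pads are 19 mm wide; open, the fingers measure 117 mm over their backs; the gripper's body (75 mm by 190 mm) begins 51 mm behind the grasp point.
Start: joints at [1.208, 0.321, -0.07, 1.45, 0.023, 1.371, -0.057], TCP at [0.239, -0.604, 0.223] pointing down, gripper open.
Joint ranges: [-2.86, 2.86], [-0.3, 2.09], [-1.38, 1.24], [0.06, 2.45], [-1.56, 4.7], [0.09, 2.05], [-2.69, 2.69]. Speed limits (rad/s): [2.57, 2.57, 3.14, 3.14, 3.14, 3.14, 3.14].

## Interface

Orientations are given as a rotation vector (axis times angle).
In Python, from bench import get_state, eyes, ticket gives the robot as it stands.
- The arm moves only by the tool carry_out, never from a script. Its argument "motion" is a list of rows, each a list of 2 entries, a list of its own where there are three numbers: the shift along the world's x, y, z in m, then the turn about the world's z in rad. A call has 1 to 20 rows; each row is the pose to reach, as a shift and turn from the pose commanded when the call began; what a row does not reach only later rows make up. A row lasts 1/10 s, in which the tool goes at most 50 mm and 8.59 degrees, less where a joint would pass 70% of its speed; a pose out of reach is approached as far as the arm can. A call with a gripper value outside its range is refused whole. "grip" is the gripper command: -1 is fully open, 1 is shut, values between are in proportion, set as the call begins (left out, the last holds). The fingers move at their own pace and stop on an object; "squeeze" is the grip in N (left out, the last holds). Time passes only in rows, so rows that repeat a pose let the fingers close. It gives the time, the measured TCP pose, the force and the opening at its end, in the units of the state.
- get_state(): the state, without advancing time (a new reading comes with each control period).
- eyes.get_image(name): name is "scene" or "top"; returns a dict with "pixels" (420x560x3 uint8, blue, green, red), "mtx" (3x3 intrinsics, pixels), "dist_coeffs" ([k1, k2, p1, p2, k3] as OpenCV has them; the pictures are not rectified), "extrinsics" (4x4, takes a point from camera to world coordinates). Camera axes: x right, y down, z forward; pixel columns grow to the right and rows downward; lengths in m; the calibration is good to about 2 mm. A picture is of the moment at which its call begins. There is no depth.
- ticket.close_job(): hands the job in, once; it reports no verdict.
The state is a dict: "time": time; "joint_positions": joint angles; "qd": joint speeds; "joint_torque": joint torques, N m; "position": TCP position; "tool_rot": TCP orientation; "ft_force": force on the tool from outside, world axes, zero at the start; "torque": the same for the moment, N m; "grip_width": opening from 0.0 (shut) to 1.0 (fully open).
Only numpy, scipy, OpenCV 4.12 (cv2) and the standard library are available. Lean on these libraries where they do the work, as an engineer would, in place of code of your own. Each camera call takes 0.05 s, during which the arm holds its last target. There are 200 camera calls.

## Task

We are rebuilding a mower spindle and the spare bearing goes back into stock: slip it over the bare post on the parts carousel and let it down onto the post's foot. Then turn the carousel until the tall jar, with the clips for that bearing, faces squarely front, in line with the middle of the label holder on the carousel's base, and finish while holding the carousel still by its centre knob, clear of the tall jar, so that I can unscrew the lid. Leave the other things on the bench where they are.

Things in the scene. Friction and masses are not known exactly. Their poses are not given: they have to be found in the camera images.
- bearing: loose sealed ball bearing, a plain steel ring lying flat on the bench: outer diameter 52, bore 25, height 15 mm, about 130 g. Origin at the centre of its underside, z along its axis (up). Both faces are alike
- bearing_center (a point): centre of the bearing: on its axis, at half its height (7.5 mm above its underside)
- carousel_base: fixed round foot of the parts carousel, 240 mm across. Origin on the turning axis at bench level; its front is its own -x direction, where a 100 mm wide sloped label holder with a blank white card sticks out under the turntable's edge, centre 170 mm from the axis, up to 30 mm high. The foot stands fast on the bench but at a different place and yaw each time
- carousel (a joint): angle of the turntable on its foot, rad, growing counter-clockwise seen from above; 0 (and any whole number of turns) has the tall jar exactly at the front. Turns freely either way (stops only at +-12 rad) on a ball ring with light friction, about 0.06 N m, and stays where it is left
- turntable_top (a point): centre of the top of the grey turntable, 280 mm across, 46 mm above the bench. Five fixed stations, 72 degrees apart at 95 mm from the axis; counter-clockwise from above: tall jar; low jar (lid 66 mm across, 60 mm high); bare post; another such low jar; open cup of bolts (64 mm across, 30 mm high). x points away from the tall jar
- tall_jar: the tall slim screw-top jar on the turntable, the tallest thing there but for the knob: 50 mm diameter, lid 54 mm, 105 mm high over the lid. Origin at the centre of its underside, on the turntable's top (46 mm above the bench)
- tall_jar_lid (a point): centre of the top of the tall jar's lid, 151 mm above the bench
- post_seat (a point): foot of the bare steel post on the turntable: centre of the top of its flange (36 mm across, 4 mm high), 50 mm above the bench, where the underside of a bearing comes to rest. The upright post is 20 mm in diameter, so that the 25 mm bore goes over it with clearance
- post_tip (a point): centre of the top of the post, 70 mm above post_seat, 120 mm above the bench; the last 5 mm are bevelled to 12 mm diameter
- knob: round black ribbed knob on top of the carousel's 20 mm centre column, fixed to the turntable: 42 mm diameter, 30 mm high. Origin at the centre of its underside, 168 mm above the bench, on the turning axis; turning the knob turns the turntable
- knob_grip (a point): the point to grip the knob: on the turning axis at half the knob's height, 183 mm above the bench. Fingers that end no more than 25 mm below this point pass over all the jars, whose highest lid is at 151 mm
- clutch_drum: bystander: loose steel clutch drum, a shallow cup with a closed floor and a solid boss in its middle, 70 mm diameter, 22 mm high. Origin at the centre of its underside
- spindle_housing: bystander: loose cast aluminium mower spindle housing, flange 92 mm, 86 mm high. Origin at the centre of its underside
- oil_bottle: bystander: white oil bottle with a black cap, 66 mm diameter, 190 mm high. Origin at the centre of its underside
- spanner: bystander: steel spanner, 190 mm long, lying flat along its own x. Origin at the middle of its underside
Not all that is in view belongs to the job. Leave any pink or purple look-alike of the bearing alone.

How it is judged:
On the way, in this order (a step that is already met when the one before it is completed fails the run):
1. the bearing is let go on the post, down on its foot (horizontal distance between bearing_center and post_seat below 0.005 m and z of bearing_center in the frame of post_seat between 0.004 and 0.011 m and contact force between each of the arm, the fingers and bearing below 0.2 N), for 0.2 s.
2. the carousel is held still by its knob with the tall jar at the front (x of tall_jar in the frame of carousel_base below -0.08 m and y of tall_jar in the frame of carousel_base between -0.014 and 0.014 m and contact force between the fingers and knob above 3 N and velocity of joint carousel between -0.08 and 0.08 rad/s), for 0.2 s.
At the end, for the whole second after the job is handed in: Bearing down on the post's foot (within 5 mm sideways, 3.5 mm in height), released; tall jar at the front of the base within 14 mm sideways (8 degrees); carousel at rest (0.08 rad/s); the program finishes holding the knob (over 3 N), with nothing of the robot on the tall jar (all of step 1 and all of step 2 and contact force between each of the fingers, the arm and tall_jar below 0.5 N); the arm keeps its last pose, push and grip.
It fails at once if the clutch drum was moved more than 30 mm (distance of clutch_drum from where it was at the start of the episode above 0.03 m).
It fails at once if the spindle housing was moved more than 30 mm (distance of spindle_housing from where it was at the start of the episode above 0.03 m).
It fails at once if the oil bottle was moved more than 30 mm (distance of oil_bottle from where it was at the start of the episode above 0.03 m).
It fails at once if the spanner was moved more than 30 mm (distance of spanner from where it was at the start of the episode above 0.03 m).
It also fails if it takes over 67 s, if anything falls off the work surface, if the arm or the gripper's body presses on something with over 40 N, if the wrist force passes 120 N, or if a joint passes its speed limit or range.

## Working session

There is one attempt and no reset: what is moved stays moved. The work goes in short steps, Python scripts to look and compute and a tool call to move; the robot and the scene stay as the last step left them, time stands still between calls to the robot, and variables do not carry over. Pictures are saved under pics/ and viewed, about 8 in all and at most 12, crops included, and the job is handed in when it is done.

Besides the shell and the picture viewer there is one more tool, called after ">>>" as name(argument=value, ...), one argument or row to a line, values as JSON. carry_out: Moves the arm, as the interface text tells. Its arguments: {"type":"object","properties":{"motion":{"type":"array","items":{"type":"array"}},"grip":{"type":"number"},"squeeze":{"type":"number"}},"required":["motion"]}

```bash
ls; mkdir -p pics; cat > h.py <<'E'
import numpy as np, cv2
from bench import get_state, eyes, ticket
def look(name, save=None):
    d=eyes.get_image(name)
    im=np.ascontiguousarray(d["pixels"])
    if save: cv2.imwrite("pics/"+save,im)
    d["im"]=im
    return d
def ray(d,px):
    p=cv2.undistortPoints(np.array(px,float).reshape(-1,1,2),np.array(d["mtx"],float),np.array(d["dist_coeffs"],float)).reshape(-1,2)
    T=np.array(d["extrinsics"]); v=np.c_[p,np.ones(len(p))]@T[:3,:3].T
    return T[:3,3],v
def onz(d,px,z):
    o,v=ray(d,px); return o+v*((z-o[2])/v[:,2])[:,None]
def proj(d,P):
    T=np.linalg.inv(np.array(d["extrinsics"])); 
    return cv2.projectPoints(np.array(P,float).reshape(-1,3),cv2.Rodrigues(T[:3,:3])[0],T[:3,3],np.array(d["mtx"],float),np.array(d["dist_coeffs"],float))[0].reshape(-1,2)
E
python3 - <<'E'
from h import *
print(get_state())
for n in("top","scene"):
    d=look(n,n+"0.png"); print(n,np.round(d["extrinsics"],3).tolist(),np.round(d["mtx"],1).tolist(),d["dist_coeffs"])
E
```

```text
pics
{'time': 0.0, 'joint_positions': array([ 1.20807825,  0.3218251 , -0.07006754,  1.45168673,  0.02263049,
        1.3707924 , -0.05688948]), 'qd': array([ 3.14712100e-04,  2.55005995e-04,  8.42743332e-04, -6.87269592e-05,
        1.28097629e-04, -1.69706980e-03,  7.29973030e-04]), 'joint_torque': array([-1.95678736e-04, -4.91286349e+01, -4.03940147e-01, -3.12532282e+01,
       -6.39695465e-02,  4.37951228e-02,  1.73227936e-04]), 'position': array([ 0.23890419, -0.60390385,  0.22145414]), 'tool_rot': array([-2.59742292,  1.76547625,  0.0026124 ]), 'ft_force': array([-0.22045781,  0.05525675, -1.3928882 ]), 'torque': array([0.00932796, 0.00186346, 0.02783558]), 'grip_width': 0.9982376839838443}
top [[-0.013, -0.991, 0.13, 0.388], [-1.0, 0.016, 0.024, 0.03], [-0.026, -0.13, -0.991, 1.224], [0.0, 0.0, 0.0, 1.0]] [[395.4, 0.0, 277.0], [0.0, 395.4, 216.1], [0.0, 0.0, 1.0]] [-0.06346168  0.          0.          0.          0.        ]
scene [[0.753, 0.39, -0.53, 1.2], [0.658, -0.46, 0.597, -0.711], [-0.011, -0.798, -0.603, 0.882], [0.0, 0.0, 0.0, 1.0]] [[522.8, 0.0, 276.3], [0.0, 522.8, 211.0], [0.0, 0.0, 1.0]] [-0.19544994  0.          0.          0.          0.        ]
```

View pics/top0.png

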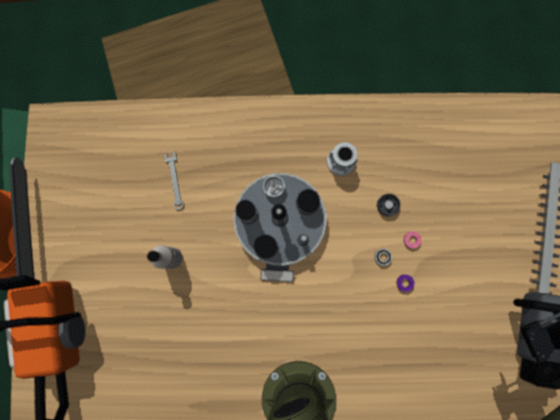

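View pics/scene0.png

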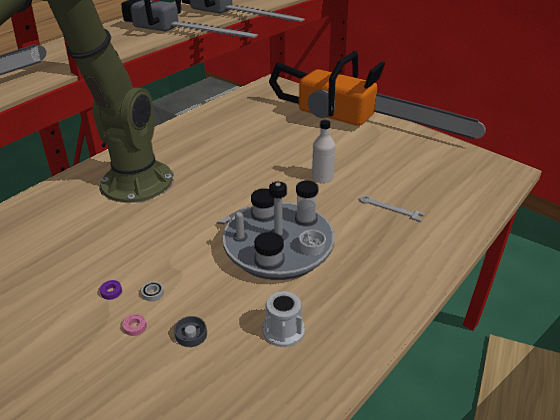

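Candidates for the bearing in the top view are the grey ring (384,258), pink ring (413,240), purple ring (405,284), clutch drum (388,205) and bolt cup (273,186). I choose the plain grey ring, at (152,291) in the scene view, and will check it in a close crop along with the carousel.

```bash
cat > m.py <<'E'
from h import *
from scipy.spatial.transform import Rotation as R
t=cv2.imread("pics/top0.png");s=cv2.imread("pics/scene0.png")
a=cv2.resize(t[165:295,225:425],None,fx=4,fy=4,interpolation=cv2.INTER_CUBIC)
cv2.imwrite("pics/ct.png",a)
b=cv2.resize(s[170:310,100:340],None,fx=3.3,fy=3.3,interpolation=cv2.INTER_CUBIC)
cv2.imwrite("pics/cs.png",b)
st=get_state(); print(R.from_rotvec(st["tool_rot"]).as_matrix().round(3).tolist())
d=look("top")
print("bearing",onz(d,[384,258],.015),"knob",onz(d,[279,211],.198),"post",onz(d,[304,239],.12),"tall",onz(d,[246,210],.151),"label",onz(d,[277,276],.02))
e=look("scene")
print("bearing",onz(e,[152,291],.015),"knob",onz(e,[278,187],.19),"post",onz(e,[239.5,213],.12),"tall",onz(e,[307,187],.151))
E
python3 m.py
```

```text
[[0.368, -0.93, -0.001], [-0.93, -0.368, 0.002], [-0.002, 0.0, -1.0]]
bearing [[ 0.41303595 -0.2641273   0.015     ]] knob [[0.53599082 0.0496187  0.198     ]] post [[ 0.46712168 -0.01770149  0.12      ]] tall [[0.54702353 0.14124277 0.151     ]] label [[0.36366838 0.06160268 0.02      ]]
bearing [[ 0.42118409 -0.27242047  0.015     ]] knob [[0.53425135 0.04671753 0.19      ]] post [[ 0.46855439 -0.02009613  0.12      ]] tall [[0.551343   0.13569732 0.151     ]]
```

View pics/ct.png

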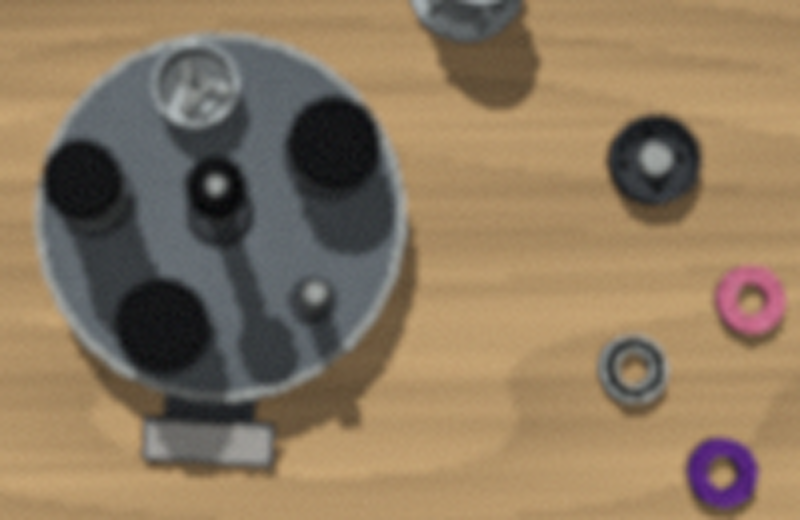

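View pics/cs.png

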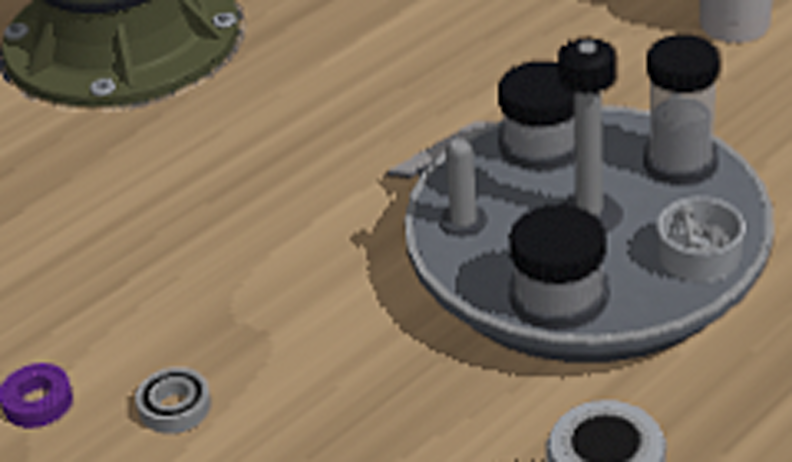

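The crops confirm the plain grey sealed ring, at top (383,257) and scene (152.5,289). The bare post tip is at top (303.6,238), the tall jar at top (245.6,209.6) and the label at (276,274). Next I do a small point fit across both views.

```bash
cat > fit.py <<'E'
from h import *
from scipy.optimize import least_squares
d=look("top"); e=look("scene")
T=lambda p:(np.array(p)+.5)/4-.5+[225,165]
S=lambda p:(np.array(p)+.5)/3.3-.5+[100,170]
k=2*np.pi/5
def model(q):
    c=q[:2]; st=lambda i,z:[c[0]+.095*np.cos(q[2]+i*k),c[1]+.095*np.sin(q[2]+i*k),z]
    return [[*c,.198],[*c,.046],st(0,.151),st(1,.106),st(2,.12),st(3,.106),st(4,.076)]
top=T([[215,184],[222.5,216.5],[84,180],[164,326],[316,293],[335,146],[196,84]])
sc=S([[587,46],[588,220],[684,62],[545,92],[460,143],[559,242],[702,226]])
r=lambda q:np.r_[(proj(d,model(q))-top).ravel(),((proj(e,model(q))-sc)).ravel()]
f=least_squares(r,[.535,.05,1.4],loss="soft_l1"); q=f.x
print(q.round(4)); print(r(q).reshape(-1,2).round(1).tolist())
print("post",np.round(model(q)[4],4),"tall",np.round(model(q)[2],4))
bt=T([633,371]);bs=S([173.5,393])
g=least_squares(lambda p:np.r_[(proj(d,[*p,.015])-bt).ravel(),(proj(e,[*p,.015])-bs).ravel()],[.41,-.26])
print("bearing",g.x,g.fun, onz(d,bt,.015),onz(e,bs,.015))
L=onz(d,T([[146,420],[270,424],[271,467],[145,461]]),.02); print("label",L.round(3).tolist())
m=L.mean(0)[:2]-q[:2]; print("front ang",np.arctan2(m[1],m[0]),"dist",np.hypot(*m), "edge dirs",[np.arctan2(*(L[a]-L[b])[:2]) for a,b in((0,1),(3,2))])
st=get_state(); p=st["position"]; print(st["time"],p, "to bearing",g.x-p[:2],"post",np.array(model(q)[4])[:2]-p[:2])
E
python3 fit.py
```

```text
[0.5348 0.0477 1.4236]
[[1.4, 0.8], [0.4, -0.2], [0.2, -0.2], [0.2, -0.1], [1.2, 0.7], [1.2, -0.8], [1.1, 0.4], [0.9, 0.5], [1.1, -1.9], [0.8, -2.9], [-0.3, -2.9], [0.4, -0.0], [0.1, -3.0], [0.3, -0.5]]
post [ 0.4683 -0.0202  0.12  ] tall [0.5488 0.1417 0.151 ]
bearing [ 0.41489983 -0.26462705] [ 1.26206488  0.00663801  0.69557956 -0.80697505] [[ 0.41498455 -0.26078274  0.015     ]] [[ 0.41575347 -0.26740787  0.015     ]]
label [[0.383, 0.109, 0.02], [0.379, 0.016, 0.02], [0.347, 0.016, 0.02], [0.353, 0.11, 0.02]]
front ang 3.052694554798271 dist 0.16993651042299274 edge dirs [np.float64(0.04435556463450673), np.float64(0.0587953376327634)]
0.3 [ 0.23908441 -0.60425599  0.22219833] to bearing [0.17581542 0.33962894] post [0.22922966 0.5841022 ]
```

>>> carry_out(
  motion=[
    [[0.03,0.06,0],0],
    [[0.07,0.13,0],0],
    [[0.11,0.2,0],0],
    [[0.14,0.27,-0.03],0],
    [[0.165,0.32,-0.07],0],
    [[0.176,0.339,-0.11],0],
    [[0.176,0.339,-0.13],0],
    [[0.176,0.339,-0.14],0],
    [[0.176,0.339,-0.14],0],
  ],
  grip=-0.6,
  squeeze=10,
)

```text
time: 1.2
position: [0.4152, -0.2613, 0.0803]
tool_rot: [-2.601, 1.761, 0.005]
ft_force: [-0.6, -1.4, -0.2]
grip_width: 0.801
```

>>> carry_out(
  motion=[
    [[0,-0.003,-0.02],0],
    [[0,-0.003,-0.045],0],
    [[0,-0.003,-0.065],0],
    [[0,-0.003,-0.074],0],
    [[0,-0.003,-0.074],0],
    [[0,-0.003,-0.074],0],
  ],
)

```text
time: 1.8
position: [0.4157, -0.2688, 0.0093]
tool_rot: [2.598, -1.766, 0.002]
ft_force: [0.5, -0.1, 0.4]
grip_width: 0.801
```

```bash
python3 - <<'E'
from h import *
print(get_state()["position"],get_state()["ft_force"])
s=look("scene")["im"]; t=look("top")["im"]
a=cv2.resize(s[200:350,60:260],None,fx=3,fy=3,interpolation=cv2.INTER_CUBIC)
cv2.imwrite("pics/p1.png",a)
E
```

```text
[ 0.41571139 -0.26877409  0.00931925] [ 0.51940345 -0.08928359  0.42430749]
```

View pics/p1.png

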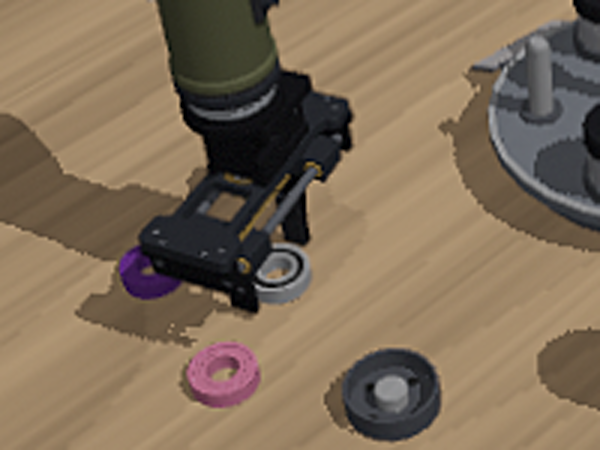

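The plain bearing lies between the open fingers, with its centre near crop (280,268). Purple and pink are clear. I'll centre it with one light squeeze, then a second squeeze turned by 90°.

>>> carry_out(
  motion=[
    [[0,0.001,-0.002],0],
    [[0,0.001,-0.003],0],
    [[0,0.001,-0.003],0],
    [[0,0.001,-0.003],0],
    [[0,0.001,-0.003],0],
    [[0,0.001,-0.003],0],
    [[0,0.001,-0.003],0],
    [[0,0.001,-0.003],0],
  ],
  grip=1,
  squeeze=5,
)

```text
time: 2.7
position: [0.4151, -0.2674, 0.0057]
tool_rot: [2.598, -1.766, -0.0]
ft_force: [-1.6, 2.2, 1.9]
grip_width: 0.579
```

>>> carry_out(
  motion=[
    [[0,0,0],0],
    [[0,0,0],0],
    [[0,0,0],0],
    [[0,0,0],0],
    [[0,0,0],0.14],
    [[0,0,0],0.28],
    [[0,0,0],0.42],
    [[0,0,0],0.56],
    [[0,0,0],0.7],
    [[0,0,0],0.84],
    [[0,0,0],0.98],
    [[0,0,0],1.12],
    [[0,0,0],1.26],
    [[0,0,0],1.4],
    [[0,0,0],1.54],
    [[0,0,0],1.57],
    [[0,0,0],1.57],
  ],
  grip=-0.6,
)

```text
time: 4.4
position: [0.4151, -0.2675, 0.0055]
tool_rot: [-3.087, -0.584, -0.0]
ft_force: [-0.3, 0.2, -0.0]
grip_width: 0.802
```

>>> carry_out(
  motion=[
    [[0,0,0],0],
    [[0,0,0],0],
    [[0,0,0],0],
    [[0,0,0],0],
    [[0,0,0],0],
    [[0,0,0],0],
    [[0,0,0],0],
    [[0,0,0],0],
  ],
  grip=1,
  squeeze=15,
)

```text
time: 5.2
position: [0.4152, -0.2674, 0.0056]
tool_rot: [3.086, 0.587, 0.0]
ft_force: [0.1, -0.3, 0.3]
grip_width: 0.594
```

>>> carry_out(
  motion=[
    [[0,0,0.03],0],
    [[0,0,0.075],0],
    [[0,0.01,0.12],-0.1],
    [[0.005,0.04,0.15],-0.24],
    [[0.015,0.08,0.16],-0.38],
    [[0.025,0.12,0.16],-0.52],
    [[0.035,0.16,0.16],-0.66],
    [[0.045,0.2,0.16],-0.8],
    [[0.05,0.23,0.16],-0.94],
    [[0.053,0.242,0.16],-1.08],
    [[0.053,0.247,0.15],-1.15],
    [[0.053,0.247,0.145],-1.15],
    [[0.053,0.247,0.145],-1.15],
    [[0.053,0.247,0.145],-1.15],
  ],
)

```text
time: 6.6
position: [0.4679, -0.0212, 0.1505]
tool_rot: [2.909, -1.185, -0.001]
ft_force: [-0.3, 0.1, -1.3]
grip_width: 0.593
```

```bash
python3 - <<'E'
from h import *
print(get_state()["position"],get_state()["grip_width"])
e=look("scene");s=e["im"]; d=look("top");t=d["im"]
p=get_state()["position"]
print("expected bearing bottom px",proj(e,[*p[:2],p[2]-.006]),"post tip",proj(e,[.4683,-.0202,.12]))
a=cv2.resize(s[120:270,170:310],None,fx=4,fy=4,interpolation=cv2.INTER_CUBIC)
cv2.imwrite("pics/p2.png",a)
E
```

```text
[ 0.46787663 -0.02118572  0.15046716] 0.5928406290563225
expected bearing bottom px [[238.54719256 204.8641879 ]] post tip [[239.39449811 212.97851048]]
```

View pics/p2.png

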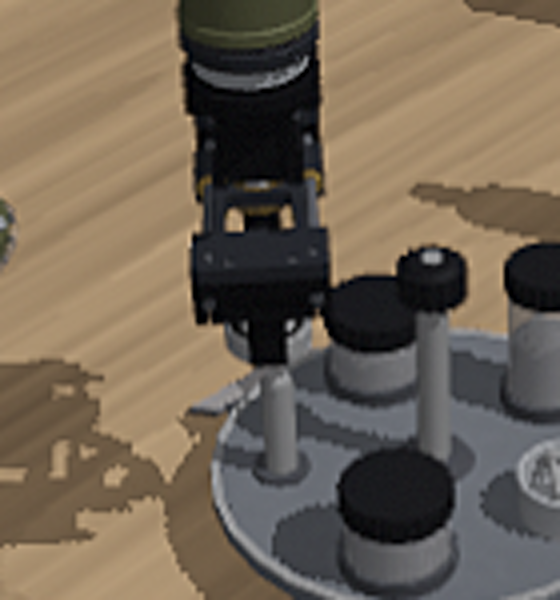

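The bearing is held over the post: bearing edges at crop x 228–312, post at 260–297, so it looks 1–2 raw px left of the post. I'll measure that properly.

```bash
python3 - <<'E'
from h import *
e=look("scene");s=e["im"].astype(int)
g=s.max(2); 
for y in range(196,211): print(y,g[y,222:256].tolist())
print()
for y in (216,220,224,228): print(y,g[y,228:252].tolist(), s[y,228:252,2].tolist())
p=get_state()["position"]; th=np.linspace(0,2*np.pi,73)
for z in(p[2]-.006,p[2]+.009):
  c=proj(e,np.c_[p[0]+.026*np.cos(th),p[1]+.026*np.sin(th),0*th+z]); print(z,c.min(0),c.max(0))
for z in(.12,.1,.08): print(proj(e,[.4683,-.0202,z]))
E
```

```text
196 [51, 46, 16, 8, 13, 12, 13, 12, 11, 11, 12, 10, 7, 14, 13, 13, 14, 13, 11, 8, 13, 12, 9, 9, 11, 7, 18, 41, 18, 9, 17, 25, 31, 29]
197 [54, 23, 7, 12, 10, 13, 12, 8, 13, 13, 13, 13, 11, 12, 11, 11, 9, 12, 12, 13, 12, 10, 15, 16, 14, 7, 31, 83, 7, 13, 17, 24, 30, 30]
198 [67, 12, 7, 12, 12, 13, 10, 15, 14, 12, 17, 15, 16, 11, 13, 15, 17, 14, 12, 13, 11, 11, 9, 10, 6, 4, 35, 111, 1, 9, 15, 26, 30, 30]
199 [89, 5, 2, 8, 7, 12, 11, 13, 9, 9, 9, 11, 18, 12, 15, 14, 16, 13, 10, 15, 55, 55, 11, 14, 45, 88, 104, 161, 107, 6, 13, 24, 26, 30]
200 [127, 17, 64, 70, 36, 34, 10, 19, 43, 101, 6, 12, 14, 14, 14, 13, 13, 10, 7, 54, 141, 113, 13, 37, 110, 141, 161, 197, 178, 4, 11, 16, 22, 26]
201 [159, 130, 154, 158, 83, 81, 19, 17, 58, 135, 0, 11, 11, 11, 13, 10, 11, 9, 8, 85, 182, 99, 18, 82, 149, 143, 174, 191, 190, 15, 8, 15, 16, 15]
202 [174, 179, 186, 189, 99, 101, 90, 15, 35, 91, 1, 11, 8, 10, 13, 13, 11, 16, 12, 70, 145, 13, 72, 136, 152, 126, 172, 185, 182, 131, 4, 7, 16, 10]
203 [175, 177, 176, 177, 98, 86, 115, 70, 19, 28, 4, 9, 12, 12, 14, 12, 14, 12, 4, 20, 71, 66, 133, 159, 132, 119
[... 1501 characters left out ...]
89, 108, 105, 104, 105, 105, 106]
224 [134, 71, 66, 69, 70, 70, 70, 65, 77, 81, 91, 103, 112, 118, 123, 120, 63, 69, 70, 70, 67, 71, 106, 123] [132, 67, 59, 61, 63, 62, 63, 62, 77, 80, 89, 102, 111, 117, 121, 120, 54, 62, 62, 62, 59, 64, 96, 111]
228 [111, 114, 117, 118, 94, 63, 66, 67, 72, 79, 88, 101, 112, 117, 122, 120, 68, 67, 67, 70, 69, 70, 71, 71] [99, 103, 105, 106, 84, 56, 59, 60, 72, 77, 87, 99, 110, 115, 120, 120, 62, 60, 60, 61, 62, 63, 65, 63]
0.1448769768966558 [227.68069996 198.45898831] [249.49882037 211.42843716]
0.1598769768966558 [227.26008321 193.3924174 ] [249.23639623 206.2831687 ]
[[239.39449811 212.97851048]]
[[239.83418517 219.51514887]]
[[240.26774131 225.92767699]]
```

>>> carry_out(
  motion=[
    [[0.002,0.002,0],0],
    [[0.002,0.002,-0.01],0],
    [[0.002,0.002,-0.02],0],
    [[0.002,0.002,-0.027],0],
    [[0.002,0.002,-0.034],0],
    [[0.002,0.002,-0.04],0],
    [[0.002,0.002,-0.04],0],
  ],
)

```text
time: 7.45
position: [0.4694, -0.0183, 0.1095]
tool_rot: [2.909, -1.185, -0.003]
ft_force: [-0.3, -0.0, -0.6]
grip_width: 0.59
```

>>> carry_out(
  motion=[
    [[0,0,-0.01],0],
    [[0,0,-0.02],0],
    [[0,0,-0.03],0],
    [[0,0,-0.04],0],
    [[0,0,-0.047],0],
    [[0,0,-0.051],0],
    [[0,0,-0.052],0],
    [[0,0,-0.052],0],
  ],
)

```text
time: 8.25
position: [0.4703, -0.0183, 0.0586]
tool_rot: [-2.909, 1.185, -0.0]
ft_force: [0.2, 0.3, -1.0]
grip_width: 0.596
```

Force is still free (about -1 N is the bearing's weight) at z = 0.0586, so about 2 mm is left. I'll lower gently, then let go.

>>> carry_out(
  motion=[
    [[0,0,-0.001],0],
    [[0,0,-0.002],0],
    [[0,0,-0.002],0],
    [[0,0,-0.002],0],
  ],
)

```text
time: 8.65
position: [0.4702, -0.0185, 0.0567]
tool_rot: [2.909, -1.186, 0.001]
ft_force: [-0.6, 0.7, -2.0]
grip_width: 0.598
```

>>> carry_out(
  motion=[
    [[0,0,0],0],
    [[0,0,0],0],
    [[0,0,0],0],
    [[0,0,0],0],
    [[0,0,0],0],
  ],
  grip=-0.6,
)

```text
time: 9.15
position: [0.4702, -0.0184, 0.0567]
tool_rot: [2.909, -1.186, 0.0]
ft_force: [-0.7, -0.5, -0.2]
grip_width: 0.794
```

>>> carry_out(
  motion=[
    [[0,0,0.02],0],
    [[0,0,0.05],0],
    [[0,0,0.09],0],
    [[0,0,0.13],0],
    [[0,0,0.17],0],
    [[-0.02,-0.03,0.19],0],
    [[-0.05,-0.07,0.19],0],
    [[-0.05,-0.1,0.19],0],
    [[-0.05,-0.12,0.19],0],
  ],
)

```text
time: 10.05
position: [0.4194, -0.1409, 0.247]
tool_rot: [2.906, -1.19, 0.002]
ft_force: [-0.3, 0.5, -0.9]
grip_width: 0.803
```

```bash
python3 - <<'E'
from h import *
print(get_state()["position"])
e=look("scene","s3.png");d=look("top","t3.png")
a=cv2.resize(e["im"][150:290,200:350],None,fx=2.6,fy=2.6,interpolation=cv2.INTER_CUBIC)
b=cv2.resize(d["im"][165:285,225:345],None,fx=3.2,fy=3.2,interpolation=cv2.INTER_CUBIC)[:364]
cv2.imwrite("pics/p3.png",np.hstack([a,b]))
E
```

```text
[ 0.41942305 -0.14089783  0.2469737 ]
```

View pics/p3.png

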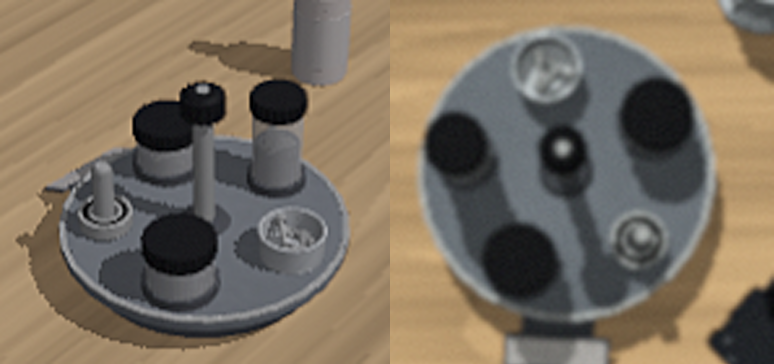

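The bearing sits flat on the post's foot, at scene crop (103,213) and top crop (640,240). The carousel looks unturned, and the gripper is clear. Now to the knob.

>>> carry_out(
  motion=[
    [[0.03,0.04,0],0],
    [[0.06,0.08,0],0],
    [[0.09,0.12,0],0],
    [[0.11,0.16,0],0],
    [[0.117,0.185,0],0],
    [[0.117,0.19,0],0],
    [[0.117,0.19,-0.02],0],
    [[0.117,0.19,-0.04],0],
    [[0.117,0.19,-0.06],0],
    [[0.117,0.19,-0.075],0],
    [[0.117,0.19,-0.081],0],
    [[0.117,0.19,-0.081],0],
    [[0.117,0.19,-0.081],0],
  ],
)

```text
time: 11.45
position: [0.5376, 0.0518, 0.1663]
tool_rot: [-2.909, 1.185, -0.001]
ft_force: [-0.5, 0.5, -0.2]
grip_width: 0.799
```

>>> carry_out(
  motion=[
    [[0,0,0],0],
    [[0,0,0],0],
    [[0,0,0],0],
    [[0,0,0],0],
    [[0,0,0],0],
    [[0,0,0],0],
    [[0,0,0],0],
    [[0,0,0],0],
  ],
  grip=1,
  squeeze=20,
)

```text
time: 12.25
position: [0.5387, 0.0502, 0.1659]
tool_rot: [-2.909, 1.187, -0.006]
ft_force: [5.2, -2.9, -2.3]
grip_width: 0.476
```

>>> carry_out(
  motion=[
    [[0.001,-0.001,0],0.05],
    [[0.001,-0.001,0],0.12],
    [[0.001,-0.001,0],0.2],
    [[0.001,-0.001,0],0.28],
    [[0.001,-0.001,0],0.36],
    [[0.001,-0.001,0],0.44],
    [[0.001,-0.001,0],0.52],
    [[0.001,-0.001,0],0.6],
    [[0.001,-0.001,0],0.68],
    [[0.001,-0.001,0],0.76],
    [[0.001,-0.001,0],0.8],
    [[0.001,-0.001,0],0.8],
  ],
)

```text
time: 13.45
position: [0.5367, 0.051, 0.1658]
tool_rot: [3.141, 0.043, -0.005]
ft_force: [-5.2, -0.2, 3.9]
grip_width: 0.474
```

>>> carry_out(
  motion=[
    [[-0.001,0,0],0.05],
    [[-0.001,0,0],0.13],
    [[-0.001,0,0],0.21],
    [[-0.001,0,0],0.29],
    [[-0.001,0,0],0.37],
    [[-0.001,0,0],0.45],
    [[-0.001,0,0],0.53],
    [[-0.001,0,0],0.61],
    [[-0.001,0,0],0.69],
    [[-0.001,0,0],0.77],
    [[-0.001,0,0],0.82],
    [[-0.001,0,0],0.85],
    [[-0.001,0,0],0.85],
    [[-0.001,0,0],0.85],
  ],
)

```text
time: 14.85
position: [0.5346, 0.0499, 0.1657]
tool_rot: [-2.845, -1.332, 0.01]
ft_force: [-8.6, -1.7, 8.0]
grip_width: 0.473
```

```bash
python3 - <<'E'
from h import *
st=get_state();print(st["position"],st["ft_force"],st["torque"])
e=look("scene","s4.png");d=look("top","t4.png")
a=cv2.resize(e["im"][150:290,200:350],None,fx=2.6,fy=2.6,interpolation=cv2.INTER_CUBIC)
b=cv2.resize(d["im"][165:285,225:345],None,fx=3.2,fy=3.2,interpolation=cv2.INTER_CUBIC)[:364]
cv2.imwrite("pics/p4.png",np.hstack([a,b]))
E
```

```text
[0.53464868 0.04994597 0.1657035 ] [-8.63406907 -1.69877677  7.97309803] [-0.31027108  1.49700226 -0.03929238]
```

View pics/p4.png

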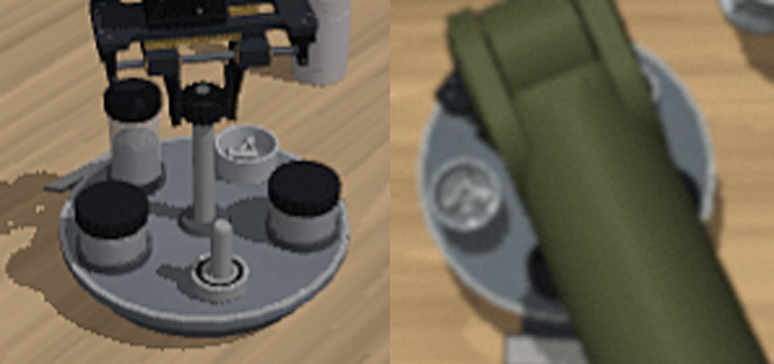

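The carousel has turned: the tall jar is at scene crop (133,100), over the label side, and the bearing is still on the post at (219,272). Next I measure the angle.

```bash
python3 - <<'E'
from h import *
d=look("top");e=look("scene")
T=lambda p:(np.array(p,float)+.5)/4-.5+[225,165]
A=lambda p:(np.array(p,float)+.5)/2.6-.5+[200,150]
B=lambda p:(np.array(p,float)+.5)/3.2-.5+[225-0,165]
C=onz(d,T([222.5,216.5]),.046)[0]
K=onz(d,T([215,184]),.198)[0]
L=onz(d,T([[146,420],[270,424],[271,467],[145,461]]),.018)
m=L.mean(0)-C; n=L[1]-L[0]
print("C top",C,"K",K,"front by centre",np.arctan2(m[1],m[0]),"by edges",[np.arctan2(-(v)[0],v[1])+np.pi/2 +0 for v in()], [np.arctan2((L[a]-L[b])[0]*1,-(L[a]-L[b])[1])for a,b in((0,1),(3,2))])
for a,b in((0,1),(3,2)):
  v=L[a]-L[b]; print("edge normal",np.arctan2(v[0],-v[1]))
cup=onz(d,B([465-390,195]),.076)[0]-C; print("cup->tall top",np.arctan2(cup[1],cup[0])+2*np.pi/5,np.hypot(*cup[:2]))
c=np.array([.5365,.0495])
k=2*np.pi/5
for nm,p,z,i in(("tall",[132,94],.151,0),("low1",[111,201],.106,1),("post",[221,225],.12,2),("bearing",[219,268],.065,2),("low3",[304,183],.106,3),("cup",[246,143],.076,4)):
  q=onz(e,A(p),z)[0]; v=q[:2]-c; print(nm,q.round(4),np.hypot(*v).round(4),((np.arctan2(v[1],v[0])-i*k)%(2*np.pi)).round(3))
# before
for nm,p,z,i in(("tall",[278,96],.151,0),("post",[104,168],.12,2),("low3",[179,231],.106,3),("cup",[292,228],.076,4)):
  q=onz(e,A(p),z)[0]; v=q[:2]-c; print("before",nm,q.round(4),np.hypot(*v).round(4),((np.arctan2(v[1],v[0])-i*k)%(2*np.pi)).round(3))
E
```

```text
C top [0.53433663 0.04903425 0.046     ] K [0.53701101 0.05124512 0.198     ] front by centre 3.060105011938848 by edges [] [np.float64(3.097237088955286), np.float64(3.08279731595703)]
edge normal 3.097237088955286
edge normal 3.08279731595703
cup->tall top 3.061902868140333 0.09656438504885609
tall [0.4412 0.0491 0.151 ] 0.0953 3.146
low1 [ 0.4987 -0.0422  0.106 ] 0.0992 3.065
post [ 0.608 -0.016  0.12 ] 0.097 3.029
bearing [ 0.6032 -0.0131  0.065 ] 0.0914 3.016
low3 [0.6164 0.0927 0.106 ] 0.0908 3.008
cup [0.5101 0.1376 0.076 ] 0.0919 3.119
before tall [0.5496 0.1364 0.151 ] 0.0879 1.421
before post [ 0.4725 -0.0235  0.12  ] 0.0971 1.48
before low3 [ 0.5742 -0.0336  0.106 ] 0.0913 1.368
before cup [0.6265 0.0632 0.076 ] 0.0911 1.408
```

>>> carry_out(
  motion=[
    [[0,0,0],0],
    [[0,0,0],0],
    [[0,0,0],0],
    [[0,0,0],0],
    [[0,0,0],0],
  ],
)

```text
time: 15.55
position: [0.5346, 0.0499, 0.1657]
tool_rot: [-2.845, -1.331, 0.01]
ft_force: [-8.1, -1.8, 7.7]
grip_width: 0.477
```

```bash
python3 - <<'E'
from h import *
s=get_state(); print(s["time"],np.abs(s["qd"]).max(),s["ft_force"],s["grip_width"])
print(ticket.close_job())
E
```

```text
15.55 0.0012301698274315314 [-8.12391052 -1.83806191  7.6516075 ] 0.4774007231094562
the job is handed in; nothing more can be done
None
```

The bearing is on the post's foot, released, and the tall jar faces front. The arm is holding the carousel still by its knob. I handed the job in at 15.6 s; no verdict is reported.

- **Bearing:** I centred it with two squeezes at right angles, slid it over the post without feeling contact, lowered it and let go. The pictures before and after turning show it flat on the foot.
- **Tall jar:** I turned the carousel about 1.65 rad. The mean over all stations puts the jar at about 3.06 rad, and the label's front is at 3.06–3.10 rad, against a tolerance of about 0.14 rad. Readings from single stations disagreed by up to about 0.08 rad (3.01–3.15); the tall jar's own reading was 3.146, which is 0.05–0.09 rad off the front.
- **Hold:** The grip is set to 20 N and the opening of about 41 mm matches the knob. The arm is at rest. The fingertips end at 166 mm, 15 mm above the tall jar's lid. A steady side load of about 8 N remains on the wrist, because the grip is 1–2 mm off the turning axis.
- **Other things on the bench:** I did not knowingly touch any of them, but I did not measure their positions again at the end.

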